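# Load the sample cassette into the bench reader

## Robot

A 7-joint arm with a two-finger parallel gripper is mounted at the origin on a cart in front of the work surface, level with it; the furniture and walls round the work are solid. World frame = base frame: x ahead of the robot, y to its left, z up, the work surface at z = 0. Lengths are in mm, angles in rad, forces in N, time in s.
With the tool pointing down it reaches from about 400 to 850 mm from the base axis. Payload 4.5 kg.
Tool frame: the origin (TCP) lies at the very end of the fingers, on their centre line; the grasp point (between the pads) lies 19 mm behind it; z points along the fingers, y is the line along which they close (so a half turn about z gives the same grasp; the last joint's range is limited). The gripper opens to 85 mm and grips with 20 to 120 N. Pads are 22 mm wide; open, the fingers measure 114 mm over their backs; the gripper's body (76 mm by 85 mm) begins 54 mm behind the grasp point. The pads swing forward as they close: fully open they stand 13 mm farther back than shut.
Start: joints at [-1.076, 0.689, -0.195, 1.565, 0.157, 0.902, -0.215], TCP at [277.901, 559.844, 231.317] pointing down, gripper open.
Joint ranges: [-3.01, 3.01], [-0.46, 2.08], [-1.47, 1.51], [0.13, 2.56], [-1, 4.14], [0.04, 2.09], [-2.66, 2.66]. Speed limits (rad/s): [2.57, 2.57, 3.14, 3.14, 3.14, 3.14, 3.14].

## Interface

Orientations are given as [roll, pitch, yaw] about the fixed x, y, z axes, in that order (R = Rz(yaw) Ry(pitch) Rx(roll)).
In Python, from bench import telemetry, capture, ctrl gives the robot as it stands. The module is installed in compiled form; this text tells all that it offers.
- The arm moves only by the tool send_rows, never from a script. Its arguments are lists of equal length, an entry for each row: "jaw": the finger opening in mm, from 0 to 85.4; "linear": the shift along the world's x, y, z in mm, a list of three; "rot": the turn, a rotation vector about the world's x, y, z in degrees, a list of three. In form: {"jaw": [jaw, ...], "linear": [[dx, dy, dz], ...], "rot": [[ax, ay, az], ...]}. A call has 1 to 8 rows; each row is the pose to reach, as a shift and turn from the pose commanded when the call began; what a row does not reach only later rows make up. A row lasts 1/8 s, in which the tool goes at most 62.5 mm and 10.7 degrees, less where a joint would pass 70% of its speed; a pose out of reach is approached as far as the arm can. A call with a gripper value outside its range is refused whole. The fingers move at their own pace and stop on an object; the grip force is fixed at half the most. Time passes only in rows, so rows that repeat a pose let the fingers close. It gives the time, the measured TCP pose, the force, the opening and the grip force at its end, in the units of the state.
- telemetry.sense(): the state, without advancing time (a new reading comes with each control period).
- capture(name): name is "scene" or "top" or "wrist"; returns a dict with "pixels" (420x560x3 uint8, blue, green, red), "mtx" (3x3 intrinsics, pixels), "k1" (the pictures are not rectified: a ray, as slopes to the right and down, at radius r is drawn at 1 + k1 r^2 times it, then the intrinsics apply), "cam_to_world" (4x4, takes a point from camera to world coordinates). Camera axes: x right, y down, z forward; pixel columns grow to the right and rows downward; lengths in mm; the calibration is good to about 2 mm. A picture is of the moment at which its call begins. There is no depth.
- ctrl.sign_off(): hands the job in; it is judged then, once.
The state is a dict: "clock": time; "joint_pos": joint angles; "joint_velocities": joint speeds; "effort": joint torques, N m; "tool_pos": TCP position; "ee_rot": TCP orientation; "wrist_force": force on the tool from outside, world axes, zero at the start; "moment": the same for the moment, N m; "width": opening from 0.0 (shut) to 1.0 (fully open); "grasp_force": force on a finger pad.
Only numpy, scipy, OpenCV 4.12 (cv2) and the standard library are available. Lean on these libraries where they do the work, as an engineer would, in place of code of your own. Each camera call takes 0.05 s, during which the arm holds its last target. There are 200 camera calls.

## Task

The white sample cassette is clipped into its low loading cradle. Pinch its two black side tabs together to free it, carry it level to the bench reader, and slide it nose first into the tunnel below the reader's overhanging head, all the way in against the ejector spring, so that when you let go the tabs spring out again and the reader keeps hold of it. Do not wrench or ram it against its catches, and leave the bottle, beaker and measuring cylinder near it standing where they are.

Things in the scene. Friction and masses are not known exactly. Their poses are not given: they have to be found in the camera images.
- cassette: loose white cassette, 130 long (x) x 40 wide (y) x 33 high mm, 0.13 to 0.27 kg, eight small capped vials in its front half. Origin: on the underside, 75 mm ahead of its tail and 55 mm behind its nose; +x points to the nose, +z up. At the tail sit two black sprung release tabs, one on each side; squeezed fully in at about 40 N they also serve to carry it (centre of mass about 50 mm ahead of them)
- tabs (a point): point midway between the cassette's two ribbed tab buttons, 60 mm behind its origin and 13 mm above its underside; axes as the cassette's. Each button is 22 mm long (x) and 15 mm high (z); over both they measure 52 mm (y) when free and 42 mm fully pressed in. Nothing stands beside them for 40 mm, in the cradle or in the reader
- tab_left (a joint): travel of the tab on the cassette's +y side, m: 0 sprung out, 0.005 fully pressed in. The spring takes 4 N at first, 7 N fully in. The tab carries a square pawl 50 to 58 mm ahead of the button's middle, 9 to 19 mm above the cassette's underside, which stands 4.5 mm out of the cassette's side when free and is inside it when the tab is pressed
- tab_right (a joint): travel of the equal tab on the cassette's -y side, m: 0 sprung out, 0.005 fully pressed in
- cradle: fixed cradle: grey pedestal on an aluminium plate 122 x 80 mm. Origin: on the table below the cassette's origin, +x as the cassette's; its seat is 30 mm above the table. Two aluminium posts beside the cassette (x = -21 to +7 mm, top 62 mm above the table) hold the free pawls under a lip. With both tabs fully in, the cassette lifts straight up; rails and nose stop reach 16 mm above the seat
- reader: fixed white bench reader, 106 deep (x) x 123 wide (y) x 200 high mm. Origin: on the table below the middle of its front face; +x points into the tunnel. Its head overhangs the front face by 30 mm from 101 mm above the table upward: a gripper held upright cannot follow the cassette home, it has to lean back, away from the reader, by 25 to 45 degrees
- mouth (a point): middle of the tunnel mouth at floor height, 30 mm above the table, in the front face; axes as the reader's. Mouth 43 wide x 41 high mm. Lead-in: ramp from 29 mm in front and 8 mm lower, ears and a lip reaching 11 mm out. The 8 mm thick front plate is the catch: only pressed-in pawls pass; let go behind it, they hold. End stop: cassette origin 22 mm inside the mouth; it rests latched at 18 mm
- ejector (a joint): travel of the sprung plunger at the tunnel's end, m: 0 free, 0.012 with the cassette at the end stop; it pushes back with 2.5 to 5.5 N. With friction, sliding home takes up to about 15 N, and the force rises steeply at the stop. Tabs let go too early only press on the mouth's sides (travel about 3 mm), and the cassette is not latched: pinch again and push on
- reagent_c: bystander: clear glass reagent bottle with stopper, 61 mm in diameter, 126 mm high, left of the cradle and nearer the robot; origin at the middle of its underside
- beaker: bystander: small glass beaker, 45 mm in diameter, 58 mm high, beyond the gap between cradle and reader; origin at the middle of its underside
- cylinder: bystander: measuring cylinder on a foot 43 x 50 mm, 154 mm high, left of the cradle; origin at the middle of its underside
Mind the look-alikes: they are no part of the job. What is shaped like the cradle but brown is not meant. Of the things shaped like the cassette, the white one is meant.

How it is judged:
By the outcome, as a careful person would: the job done as asked, in the order asked, and still so for the second after the job is handed in, with the robot touching nothing.
It also fails if it takes over 54 s, if anything falls off the work surface, if the arm or the gripper's body presses on something with over 40 N, if the wrist force passes 120 N, or if a joint passes its speed limit or range.

## Working session

There is one attempt and no reset: what is moved stays moved. The work goes in short steps, Python scripts to look and compute and a tool call to move; the robot and the scene stay as the last step left them, time stands still between calls to the robot, and variables do not carry over. Pictures are saved under pics/ and viewed, at most 10 in all, crops included, and the job is handed in when it is done.

Besides the shell and the picture viewer there is one more tool, called after ">>>" by a JSON object that holds its "fn" and its "kwargs", one argument or row to a line. send_rows: Moves the arm, as the interface text tells. Its arguments: {"type":"object","properties":{"jaw":{"type":"array"},"linear":{"type":"array"},"rot":{"type":"array"}},"required":["jaw","linear","rot"]}

```bash
mkdir -p pics; cat > h.py <<'E'
import numpy as np, cv2
from bench import telemetry, capture, ctrl
from scipy.spatial.transform import Rotation as R
def snap(n,f):
    c=capture(n); cv2.imwrite(f'pics/{f}.png',c['pixels']); np.savez(f'pics/{f}.npz',**{k:np.array(v) for k,v in c.items()}); return c
def load(f): return dict(np.load(f'pics/{f}.npz'))
def ray(c,u,v):
    K=c['mtx'];p=np.array([(u-K[0,2])/K[0,0],(v-K[1,2])/K[1,1]]);q=p.copy()
    for _ in range(30): q=p/(1+c['k1']*(q@q))
    T=c['cam_to_world']; return T[:3,3],T[:3,:3]@np.array([q[0],q[1],1])
def at(c,u,v,z):
    o,d=ray(c,u,v); return o+d*(z-o[2])/d[2]
def proj(c,P):
    T=np.linalg.inv(c['cam_to_world']);p=T[:3,:3]@np.asarray(P,float)+T[:3,3];q=p[:2]/p[2];q=q*(1+c['k1']*(q@q));return c['mtx'][:2,:2]@q+c['mtx'][:2,2]
E
python3 - <<'E'
from h import *
for n in('scene','top'):
    c=snap(n,n+'0'); print(n,c['cam_to_world'].round(2),c['mtx'],c['k1'])
a=cv2.imread('pics/scene0.png');b=cv2.imread('pics/top0.png')
s=telemetry.sense();print(s)
E
```

```text
scene [[ 3.6000e-01 -7.0000e-01  6.2000e-01  1.0920e+02]
 [-9.3000e-01 -2.7000e-01  2.4000e-01 -1.2656e+02]
 [ 0.0000e+00 -6.7000e-01 -7.5000e-01  6.8340e+02]
 [ 0.0000e+00  0.0000e+00  0.0000e+00  1.0000e+00]] [[413.05502834   0.         279.90451956]
 [  0.         413.05502834 203.64794261]
 [  0.           0.           1.        ]] 0.007319125440096432
top [[ 1.5000e-01 -7.9000e-01  5.9000e-01 -6.1340e+01]
 [-9.9000e-01 -1.3000e-01  9.0000e-02 -4.6940e+01]
 [ 1.0000e-02 -6.0000e-01 -8.0000e-01  9.6193e+02]
 [ 0.0000e+00  0.0000e+00  0.0000e+00  1.0000e+00]] [[516.42066949   0.         280.86461502]
 [  0.         516.42066949 214.35548819]
 [  0.           0.           1.        ]] 0.05629376809187207
{'clock': 0.1, 'joint_pos': array([-1.07621434,  0.68988322, -0.19453554,  1.56621696,  0.15729613,
        0.90250342, -0.21509611]), 'joint_velocities': array([-0.00125635, -0.00355622,  0.00107802, -0.00206821,  0.00066398,
        0.00310127,  0.00095131]), 'effort': array([-2.29757177e-03, -5.40609598e+01, -1.27125610e+00, -1.58985722e+01,
        9.35796008e-03,  4.43015844e-03, -4.18894146e-06]), 'tool_pos': array([277.68355682, 559.29041722, 230.58132621]), 'ee_rot': array([-3.13997638e+00,  1.06898711e-04,  2.68089764e+00]), 'wrist_force': array([-0.00760339,  0.34476906, -0.31657285]), 'moment': array([0.06848336, 0.03179173, 0.04837592]), 'grasp_force': 0.0, 'width': 1.0011628289909817}
```

View pics/scene0.png

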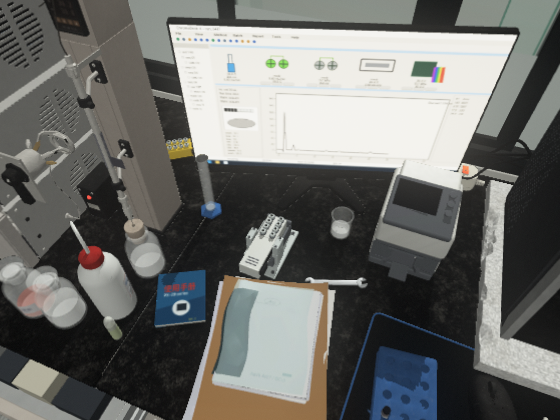

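View pics/top0.png

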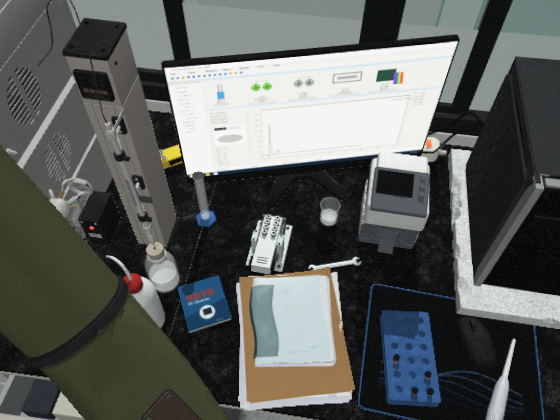

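The scene view shows the white cassette in its cradle near (265,245), the reader at (415,220), the beaker at (341,222) and the cylinder at (208,190). I'll zoom in on these for measurement.

```bash
python3 - <<'E'
from h import *
a=cv2.imread('pics/scene0.png')[200:290,225:310];b=cv2.imread('pics/top0.png')[200:290,235:305]
a2=cv2.imread('pics/scene0.png')[155:285,355:475];b2=cv2.imread('pics/top0.png')[145:260,350:440]
f=lambda i,w,h:cv2.resize(i,(w,h),interpolation=cv2.INTER_CUBIC)
o=np.zeros((600,800,3),np.uint8)
o[:360,:340]=f(a,340,360)          # x4
o[:360,345:625]=f(b,280,360)       # x4
cv2.imwrite('pics/cr1.png',o[:360,:640])
o=np.zeros((390,640,3),np.uint8)
o[:390,:360]=f(a2,360,390);o[:345,365:635]=f(b2,270,345)
cv2.imwrite('pics/cr2.png',o)
E
```

```text
(no output)
```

View pics/cr1.png

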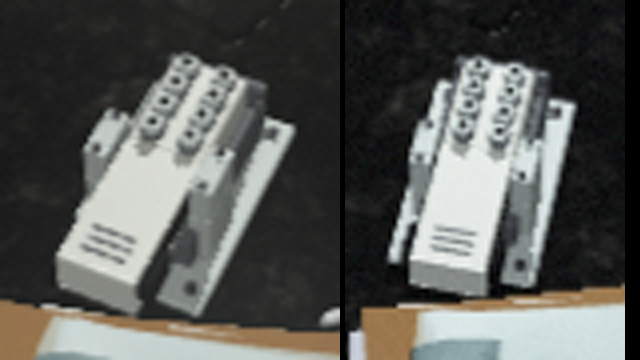

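View pics/cr2.png

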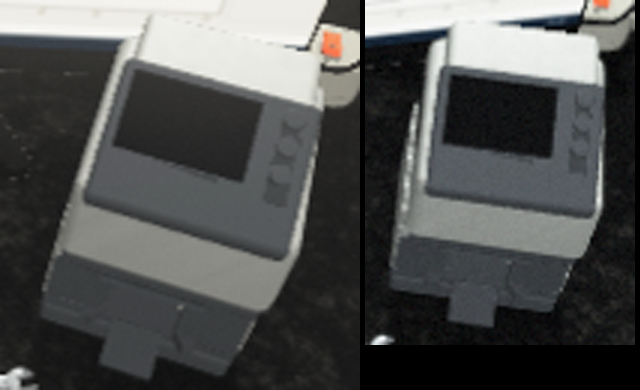

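```bash
python3 - <<'E'
from h import *
s=load('scene0');t=load('top0')
A=lambda u,v:(225+u/4,200+v/4); B=lambda u,v:(235+(u-345)/4,200+v/4)
A2=lambda u,v:(355+u/3,155+v/3); B2=lambda u,v:(350+(u-365)/3,145+v/3)
def p(n,c,uv,z): print(n,at(c,*uv,z).round(1))
p('s tailL',s,A(57,257),63);p('s tailR',s,A(140,293),63);p('t tailL',t,B(412,262),63);p('t tailR',t,B(489,266),63)
p('s noseL',s,A(172,62),63);p('t noseL',t,B(458,62),63)
p('s noseR',s,A(250,80),63);p('t noseR',t,B(532,66),63)
p('s postL',s,A(103,108),62);p('t postL',t,B(424,118),62)
p('s postR',s,A(222,150),62);p('t postR',t,B(525,140),62)
print('reader')
p('s rampL',s,A2(102,362),22);p('s rampR',s,A2(150,378),22)
p('t rampL',t,B2(450,318),22);p('t rampR',t,B2(494,327),22)
p('s headL',s,A2(60,252),101);p('s headR',s,A2(262,312),101)
p('t headL',t,B2(400,237),101);p('t headR',t,B2(577,257),101)
p('s baseL',s,A2(42,318),0);p('s baseR',s,A2(225,375),0)
p('t baseL',t,B2(390,290),0);p('t baseR',t,B2(553,312),0)
E
```

```text
s tailL [465.1  86.3  63. ]
s tailR [461.3  44.6  63. ]
t tailL [463.1  88.3  63. ]
t tailR [466.9  49.6  63. ]
s noseL [588.6  81.4  63. ]
t noseL [590.3  87.2  63. ]
s noseR [591.7  41.7  63. ]
t noseR [594.   47.3  63. ]
s postL [550.6 101.7  62. ]
t postL [551.8  98.8  62. ]
s postR [547.8  39.5  62. ]
t postR [546.3  43.6  62. ]
reader
s rampL [ 566.4 -169.5   22. ]
s rampR [ 565.8 -199.1   22. ]
t rampL [ 565.6 -167.8   22. ]
t rampR [ 563. -199.   22.]
s headL [ 577.3 -126.8  101. ]
s headR [ 577.  -241.9  101. ]
t headL [ 573.3 -121.2  101. ]
t headR [ 575.6 -239.9  101. ]
s baseL [ 600.8 -127.6    0. ]
s baseR [ 600.4 -245.5   -0. ]
t baseL [ 598.  -125.6    0. ]
t baseR [ 597.6 -244.9   -0. ]
```

```bash
cat >> h.py <<'E'
def goalR(lean,yaw=0):  # cassette yaw rad, lean deg; tool y along -/+ y
    return R.from_euler('z',yaw)*R.from_euler('y',-lean,degrees=True)*R.from_euler('xyz',[np.pi,0,np.pi])
def turn(lean,yaw=0,s=None):
    s=s or telemetry.sense(); g=goalR(lean,yaw); c=R.from_euler('xyz',s['ee_rot'])
    return np.degrees((g*c.inv()).as_rotvec())
E
python3 - <<'E'
from h import *
s=load('scene0');t=load('top0')
for l,a,b in(('bottle',(150,272),(163,290)),('cyl',(210,212),(206,221)),('beaker',(340,234),(329,222))): print(l,at(s,*a,0).round(),at(t,*b,0).round())
print(turn(0),turn(38), goalR(38).as_matrix().round(2))
E
```

```text
bottle [423. 261.   0.] [413. 269.   0.]
cyl [601. 224.  -0.] [600. 223.   0.]
beaker [645. -56.   0.] [642. -56.   0.]
[ 9.23729636e-02 -1.53153919e-02  2.63958789e+01] [ -8.66207291 -37.33090624  25.4454101 ] [[-0.79  0.    0.62]
 [ 0.    1.    0.  ]
 [-0.62  0.   -0.79]]
```

>>> {"fn": "send_rows", "kwargs": {
  "jaw": [85,85,85,85,85,85,85,85],
  "linear": [
    [12,-50,0],
    [25,-100,0],
    [40,-160,0],
    [53,-215,0],
    [67,-270,0],
    [80,-325,0],
    [94,-380,0],
    [106,-430,0]
  ],
  "rot": [
    [-0.2,-1,0.6],
    [-1,-5,3.2],
    [-2.2,-9.3,6.4],
    [-3.2,-14,9.5],
    [-4.3,-18.7,12.7],
    [-5.4,-23.3,15.9],
    [-6.5,-28,19.1],
    [-7.6,-32.7,22.3]
  ]
}}

```text
clock: 1.1
tool_pos: [352.8, 191.2, 208.8]
ee_rot: [-3.037, 0.411, 3.016]
wrist_force: [-0.1, -0.3, -1.4]
width: 1.001
grasp_force: 0.0
```

>>> {"fn": "send_rows", "kwargs": {
  "jaw": [85,85,85,85],
  "linear": [
    [8,-30,0],
    [16,-63,0],
    [16,-63,0],
    [16,-63,0]
  ],
  "rot": [
    [-1,-4.7,3.1],
    [-1,-4.7,3.1],
    [-1,-4.7,3.1],
    [-1,-4.7,3.1]
  ]
}}

```text
clock: 1.6
tool_pos: [365.5, 140.4, 198.4]
ee_rot: [-2.987, 0.469, 3.098]
wrist_force: [-1.0, -0.1, -0.6]
width: 0.994
grasp_force: 0.0
```

```bash
python3 - <<'E'
from h import *
c=snap('wrist','w1'); s=telemetry.sense(); print(s['clock'],s['tool_pos'],turn(38,0,s),s['joint_pos'].round(2),c['cam_to_world'].round(2),c['k1'])
E
```

```text
1.65 [364.88670804 139.81059529 198.32862109] [  7.04727827 -11.41987486   7.19952433] [-0.26  0.66 -1.05  2.56  1.45  1.06 -1.04] [[ 1.1000e-01  7.3000e-01  6.7000e-01  2.3922e+02]
 [ 9.8000e-01  1.0000e-02 -1.8000e-01  1.6859e+02]
 [-1.4000e-01  6.8000e-01 -7.2000e-01  2.9122e+02]
 [ 0.0000e+00  0.0000e+00  0.0000e+00  1.0000e+00]] 0.005492897295361011
```

View pics/w1.png

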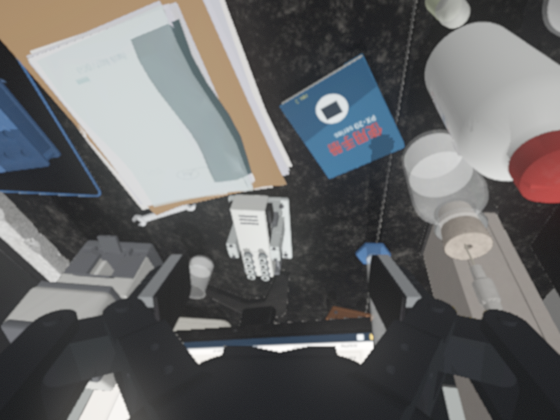

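>>> {"fn": "send_rows", "kwargs": {
  "jaw": [85,85,85,85,85,85],
  "linear": [
    [25,-15,0],
    [50,-30,0],
    [75,-50,0],
    [95,-73,0],
    [95,-73,0],
    [95,-73,0]
  ],
  "rot": [
    [1.5,-3,1.5],
    [3,-6,3],
    [5,-9,5],
    [7,-11.4,7.2],
    [7,-11.4,7.2],
    [7,-11.4,7.2]
  ]
}}

```text
clock: 2.4
tool_pos: [486.9, 75.0, 209.9]
ee_rot: [-3.127, 0.639, -3.138]
wrist_force: [0.1, 0.2, 0.0]
width: 0.994
grasp_force: 0.0
```

```bash
python3 - <<'E'
from h import *
c=snap('wrist','w2'); s=telemetry.sense(); print(s['clock'],s['tool_pos'],turn(38,0,s),s['joint_pos'].round(2),c['cam_to_world'].round(2))
E
```

```text
2.45 [486.87717805  75.88677521 210.17689284] [ 0.62839471 -1.32313248  0.19306224] [ 0.33  0.92 -1.47  2.56  1.79  1.39 -0.74] [[ 0.0000e+00  6.0000e-01  8.0000e-01  3.4450e+02]
 [ 1.0000e+00  1.0000e-02 -1.0000e-02  7.7220e+01]
 [-1.0000e-02  8.0000e-01 -6.0000e-01  2.8111e+02]
 [ 0.0000e+00  0.0000e+00  0.0000e+00  1.0000e+00]]
```

View pics/w2.png

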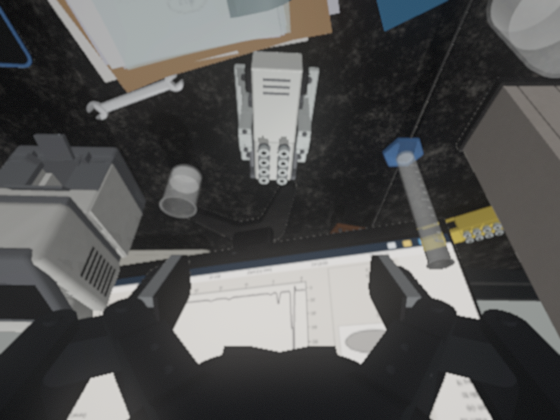

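```bash
python3 - <<'E'
from h import *
c=load('w2')
i=c['pixels'][40:195,225:330]; cv2.imwrite('pics/c3a.png',cv2.resize(i,None,fx=4,fy=4,interpolation=cv2.INTER_CUBIC)[:600])
E
```

```text
(no output)
```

View pics/c3a.png

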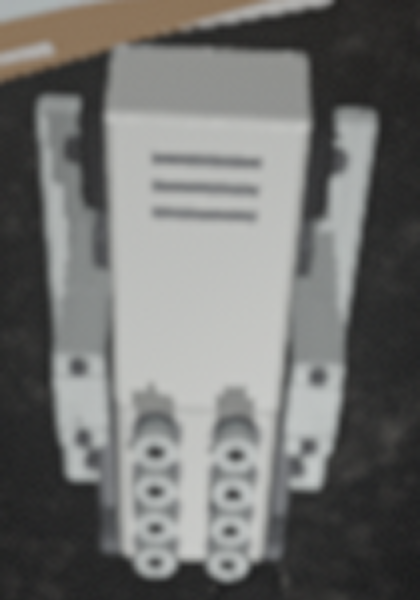

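```bash
python3 - <<'E'
from h import *
c=load('w2')
W=lambda u,v:(225+u/4,40+v/4)
for n,p,z in [('tailL',(310,121),63),('tailR',(105,114),63),('tbotL',(308,54),30),('tbotR',(112,49),30),('noseL',(268,556),63),('noseR',(120,552),63),
 ('postL a',(345,362),62),('postR a',(54,355),62)]: print(n,at(c,*W(*p),z).round(1))
E
```

```text
tailL [466.4  91.6  63. ]
tailR [465.2  53.2  63. ]
tbotL [470.4  92.5  30. ]
tbotR [469.4  52.1  30. ]
noseL [588.7  87.3  63. ]
noseR [587.4  47.6  63. ]
postL a [524.  102.8  62. ]
postR a [522.4  37.1  62. ]
```

```bash
python3 - <<'E'
from h import *
s=telemetry.sense();print(s['tool_pos'],turn(28,-.028,s))
E
```

```text
[486.87717805  75.88677521 210.17689284] [ 0.76485859  8.66713378 -1.46350989]
```

>>> {"fn": "send_rows", "kwargs": {
  "jaw": [85,85,85,85,85],
  "linear": [
    [2,-2,-25],
    [4,-5,-50],
    [5,-7,-75],
    [5,-7,-95],
    [5,-7,-95]
  ],
  "rot": [
    [0.2,2.5,-0.4],
    [0.4,5,-0.8],
    [0.7,8.7,-1.5],
    [0.7,8.7,-1.5],
    [0.7,8.7,-1.5]
  ]
}}

```text
clock: 3.08
tool_pos: [491.2, 69.4, 114.3]
ee_rot: [-3.14, 0.486, 3.116]
wrist_force: [0.4, 0.2, 0.2]
width: 0.994
grasp_force: 0.0
```

```bash
python3 - <<'E'
from h import *
c=snap('wrist','w3'); s=telemetry.sense(); print(s['clock'],s['tool_pos'],turn(28,-.028,s),s['joint_pos'].round(2))
E
```

```text
3.125 [491.61873571  69.4195273  115.21483639] [ 0.05837397 -0.05707176 -0.06140233] [ 0.34  1.12 -1.36  2.49  1.87  1.37 -0.67]
```

View pics/w3.png

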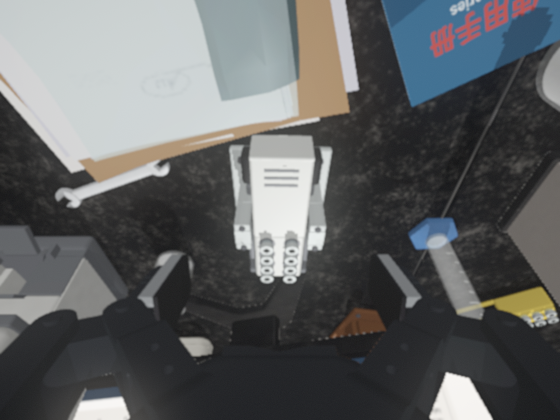

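```bash
python3 - <<'E'
from h import *
c=load('w3');s=telemetry.sense()
print('tcp px',proj(c,s['tool_pos']),c['cam_to_world'][:3,3])
g=cv2.cvtColor(c['pixels'],6)
for v in (160,175,190,210,225): 
    r=np.where(g[v,235:330]>150)[0]+235; print(v,r.min(),r.max(), ''.join(f'{x:4d}' for x in g[v,236:330:2]))
for n,p,z in [('tailL',(313.5,152),63),('tailR',(250,152),63),('noseL',(304,270),63),('noseR',(256,270),63)]: print(n,at(c,*p,z).round(1))
for x,y,z in [(-75,20,33),(-75,-20,33),(-75,20,0),(55,20,33),(55,-20,33),(-21,33,32),(-21,-33,32)]:
    q=R.from_euler('z',-.028).apply([x,y,z])+[541,68,30]; print(x,y,z,proj(c,q).round(1))
E
```

```text
tcp px [277.95220393 262.09989817] [361.54713308  73.70416043 206.43035069]
160 235 329  154 103  81  71  73  77 120 212 228 229 229 228 228 230 231 231 231 230 229 228 229 228 228 228 228 229 228 229 229 229 228 228 228 228 229 229 228 229 229 186  78  74  68 117 209 219 214
175 235 327  215 183 164 110  74  84  90 164 219 228 228 228 228 229 225 224 225 225 225 226 225 227 227 226 227 227 228 228 228 229 229 230 232 232 232 232 232 223 170  92  86  79 175 221 222 212 127
190 235 325  217 206 164 162 163 137 110 135 207 229 230 230 230 230 230 231 231 231 232 232 232 232 232 233 233 233 233 233 233 234 234 234 234 234 234 234 229 187 116 150 166 165 189 224 199  98  71
210 237 322  143 163 164 166 167 168 167 157 177 225 232 232 232 233 233 233 233 233 233 234 234 234 234 235 235 236 235 236 236 236 237 236 237 237 237 226 175 165 166 168 168 169 167 163 108  76  71
225 235 325  203 201 176 177 201 207 199 149 131 213 233 234 234 234 234 235 235 235 236 236 236 236 237 237 238 238 238 239 239 239 239 239 239 240 233 170 126 169 184 185 181 175 184 183 178 117  75
tailL [460.4  90.1  63. ]
tailR [459.5  54.3  63. ]
noseL [577.8  88.3  63. ]
noseR [576.9  48.3  63. ]
-75 20 33 [312.9 161. ]
-75 -20 33 [243.7 160.8]
-75 20 0 [309. 131.]
55 20 33 [301.2 282.1]
55 -20 33 [255.5 282. ]
-21 33 32 [325.2 222.8]
-21 -33 32 [231.5 222.5]
```

```bash
python3 - <<'E'
from h import *
c=load('w3');i=c['pixels'][125:290,222:340]; cv2.imwrite('pics/c4.png',cv2.resize(i,None,fx=3.6,fy=3.6,interpolation=cv2.INTER_CUBIC))
E
```

```text
(no output)
```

View pics/c4.png

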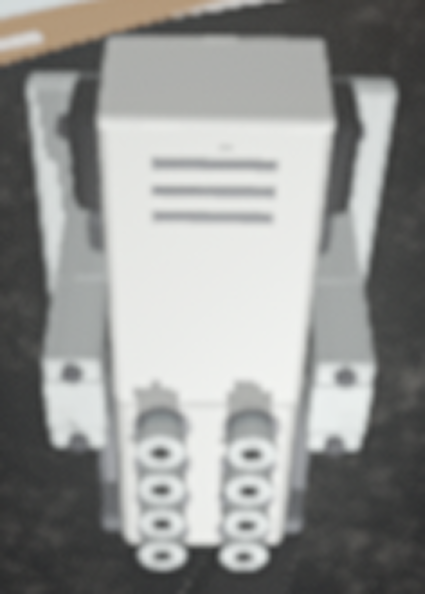

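>>> {"fn": "send_rows", "kwargs": {
  "jaw": [85,85,85,85,85,85],
  "linear": [
    [0,0,-20],
    [0,0,-40],
    [0,0,-60],
    [0,1,-80],
    [0,1,-90],
    [0,1,-90]
  ],
  "rot": [
    [0,0,0],
    [0,0,0],
    [0,0,0],
    [0,0,0],
    [0,0,0],
    [0,0,0]
  ]
}}

```text
clock: 3.88
tool_pos: [492.2, 69.1, 25.6]
ee_rot: [-3.141, 0.489, 3.112]
wrist_force: [1.1, 0.5, 0.1]
width: 0.996
grasp_force: 0.0
```

```bash
python3 - <<'E'
from h import *
c=snap('scene','s4');snap('wrist','w4'); s=telemetry.sense(); print(s['clock'],s['tool_pos'],turn(28,-.028,s),s['joint_pos'].round(2),s['wrist_force'])
i=c['pixels'][170:300,190:330]
w=load('w4')['pixels'][120:320,150:410]
o=np.zeros((600,780,3),np.uint8);o[:390,:420]=cv2.resize(i,None,fx=3,fy=3,interpolation=2);
o=np.zeros((400,800,3),np.uint8);o[:260,:280]=cv2.resize(i,None,fx=2,fy=2,interpolation=2);o[:400,280:]=cv2.resize(w,None,fx=2,fy=2,interpolation=2)
cv2.imwrite('pics/c5.png',o)
E
```

```text
3.975 [492.54993404  69.05605492  26.25202573] [0.02256286 0.07415041 0.11847769] [ 0.29  1.35 -1.24  2.5   2.09  1.51 -0.74] [ 0.1041373   0.1964121  -0.20658395]
```

View pics/c5.png

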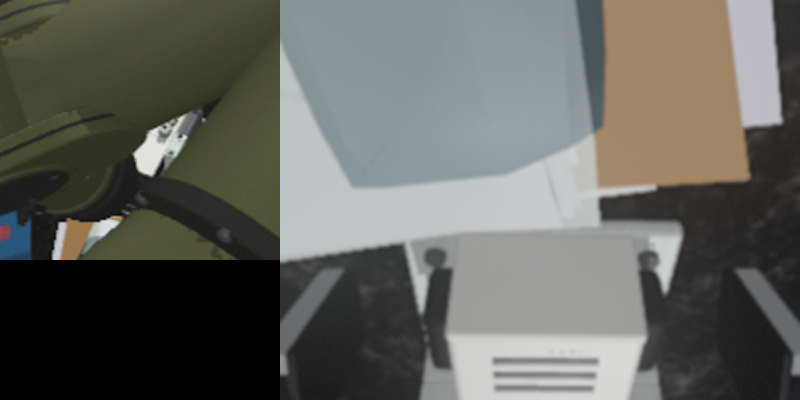

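>>> {"fn": "send_rows", "kwargs": {
  "jaw": [85,65,55,50,45,40,35,35],
  "linear": [
    [0,2,0],
    [0,2,0],
    [0,2,0],
    [0,2,0],
    [0,2,0],
    [0,2,0],
    [0,2,0],
    [0,2,0]
  ],
  "rot": [
    [0,0,0],
    [0,0,0],
    [0,0,0],
    [0,0,0],
    [0,0,0],
    [0,0,0],
    [0,0,0],
    [0,0,0]
  ]
}}

```text
clock: 4.97
tool_pos: [491.6, 70.5, 25.7]
ee_rot: [-3.14, 0.489, 3.113]
wrist_force: [-5.9, -1.4, 8.4]
width: 0.462
grasp_force: 59.1
```

>>> {"fn": "send_rows", "kwargs": {
  "jaw": [30,30,30],
  "linear": [
    [0,0,0],
    [0,0,0],
    [0,0,0]
  ],
  "rot": [
    [0,0,0],
    [0,0,0],
    [0,0,0]
  ]
}}

```text
clock: 5.35
tool_pos: [491.6, 70.5, 25.7]
ee_rot: [-3.14, 0.489, 3.113]
wrist_force: [-4.7, -0.6, 7.9]
width: 0.46
grasp_force: 59.1
```

```bash
python3 - <<'E'
from h import *
snap('wrist','w5');s=telemetry.sense(); print(s)
c=load('w5');i=c['pixels'][120:330,160:400]; cv2.imwrite('pics/c6.png',cv2.resize(i,None,fx=2.8,fy=2.8,interpolation=2))
E
```

```text
{'clock': 5.4, 'joint_pos': array([ 0.28610779,  1.34670365, -1.23659403,  2.50267868,  2.08390036,
        1.51395363, -0.74636592]), 'joint_velocities': array([-1.11260268e-03, -8.21203575e-05,  1.68986922e-03, -1.27906903e-05,
        7.42064680e-04, -1.58587850e-03,  3.25212984e-04]), 'effort': array([ -0.20925467, -43.32493186, -10.18098146,  -0.14108998,
         1.88858517,   1.10357042,   0.04356558]), 'tool_pos': array([491.60670269,  70.48957942,  25.71085136]), 'ee_rot': array([-3.14043668,  0.48859606,  3.11281519]), 'wrist_force': array([-6.17405453, -1.18052968,  7.10485272]), 'moment': array([-0.2313952 ,  0.57898942, -0.20874143]), 'grasp_force': 59.074534345418215, 'width': 0.4527593684949849}
```

>>> {"fn": "send_rows", "kwargs": {
  "jaw": [30,30,30,30],
  "linear": [
    [0,0,2],
    [0,0,4],
    [0,0,6],
    [0,0,8]
  ],
  "rot": [
    [0,0,0],
    [0,0,0],
    [0,0,0],
    [0,0,0]
  ]
}}

```text
clock: 5.9
tool_pos: [492.1, 70.6, 33.3]
ee_rot: [-3.141, 0.488, 3.111]
wrist_force: [0.4, -0.2, -2.6]
width: 0.459
grasp_force: 60.5
```

>>> {"fn": "send_rows", "kwargs": {
  "jaw": [30,30,30,30,30,30,30,30],
  "linear": [
    [0,0,4],
    [0,0,9],
    [0,0,15],
    [0,0,25],
    [0,0,37],
    [0,0,49],
    [0,0,57],
    [0,0,60]
  ],
  "rot": [
    [0,0,0],
    [0,0,0],
    [0,0,0],
    [0,0,0],
    [0,0,0],
    [0,0,0],
    [0,0,0],
    [0,0,0]
  ]
}}

```text
clock: 6.9
tool_pos: [492.4, 70.6, 94.1]
ee_rot: [-3.141, 0.49, 3.111]
wrist_force: [0.0, 0.3, -2.8]
width: 0.461
grasp_force: 60.6
```

```bash
python3 - <<'E'
from h import *
c=snap('scene','s6');w=snap('wrist','w6');s=telemetry.sense(); print(s['tool_pos'],s['joint_pos'].round(2),s['wrist_force'],s['moment'],turn(28,0,s))
i=c['pixels'][140:300,210:330];w=w['pixels'][120:330,150:410]
o=np.zeros((420,800,3),np.uint8);o[:360,:270]=cv2.resize(i,(270,360),interpolation=2);o[:420,275:795]=cv2.resize(w,(520,420),interpolation=2)
cv2.imwrite('pics/c6.png',o)
E
```

```text
[492.3167308   70.58414161  93.67750534] [ 0.32  1.18 -1.33  2.5   1.92  1.41 -0.7 ] [-0.25633482  0.92569263 -3.20331347] [ 0.04078063  0.84701545 -0.01177604] [0.05201474 0.03277457 1.76230981]
```

View pics/c6.png

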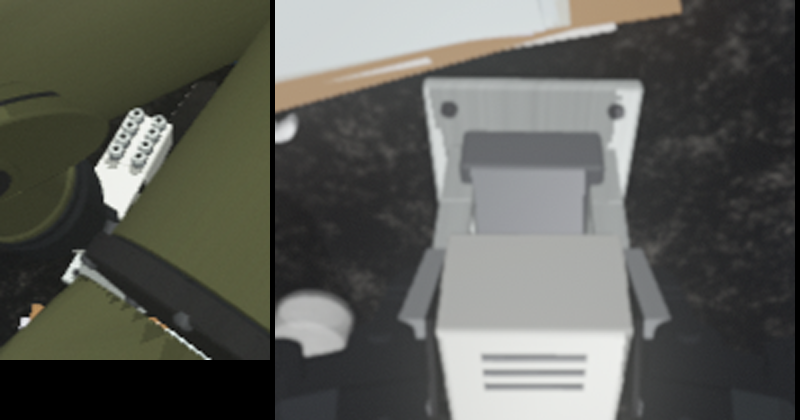

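>>> {"fn": "send_rows", "kwargs": {
  "jaw": [30,30,30,30,30,30,30,30],
  "linear": [
    [-2,-10,0],
    [-5,-32,0],
    [-10,-57,0],
    [-15,-82,0],
    [-20,-107,0],
    [-25,-132,0],
    [-28,-152,0],
    [-30,-160,0]
  ],
  "rot": [
    [0,0,0.2],
    [0,0,0.4],
    [0,0,0.7],
    [0,0,1],
    [0,0,1.3],
    [0,0,1.6],
    [0,0,1.8],
    [0,0,1.8]
  ]
}}

```text
clock: 8.0
tool_pos: [464.6, -92.4, 93.0]
ee_rot: [-3.141, 0.484, 3.14]
wrist_force: [-0.3, 0.2, -2.3]
width: 0.46
grasp_force: 61.7
```

```bash
python3 - <<'E'
from h import *
w=snap('wrist','w7');s=telemetry.sense(); print(s['clock'],s['tool_pos'],s['joint_pos'].round(2),s['wrist_force'],turn(28,0,s))
g=cv2.cvtColor(w['pixels'],6)
# slip check w5->w6: match patches
a=cv2.cvtColor(load('w5')['pixels'],6)
for n in('w6','w7'):
    b=cv2.cvtColor(load(n)['pixels'],6)
    for y,x,h,q in((290,248,24,64),(350,245,40,70)):
        r=cv2.matchTemplate(b[y-15:y+h+15,x-15:x+q+15],a[y:y+h,x:x+q],5);_,m,_,l=cv2.minMaxLoc(r);print(n,(y,x),m,l[0]-15,l[1]-15)
for P in [(570,-169,22),(570,-200,22),(599,-163,30),(599,-206,30),(599,-123,0),(570,-123,101),(570,-245,101)]: print(P,proj(w,P).round())
E
```

```text
8.05 [464.50735482 -92.74606495  93.10005107] [ 0.83  1.26 -1.47  2.56  1.97  1.35 -0.26] [-0.36099998 -1.95881464 -3.1182987 ] [ 0.07891451 -0.27055119  0.09909948]
w6 (290, 248) 0.9871496558189392 0 0
w6 (350, 245) 0.9940080642700195 0 0
w7 (290, 248) 0.9765803217887878 0 0
w7 (350, 245) 0.9941728711128235 0 0
(570, -169, 22) [196. 264.]
(570, -200, 22) [162. 264.]
(599, -163, 30) [206. 288.]
(599, -206, 30) [162. 288.]
(599, -123, 0) [249. 262.]
(570, -123, 101) [237. 354.]
(570, -245, 101) [ 71. 354.]
```

```bash
python3 - <<'E'
from h import *
g=cv2.cvtColor(load('w7')['pixels'],6)
print('     '+''.join(f'{u:4d}' for u in range(100,262,4)))
for v in range(220,345,4): print(f'{v:4d}:'+''.join(f'{x:4d}' for x in g[v,100:262:4]))
E
```

```text
100 104 108 112 116 120 124 128 132 136 140 144 148 152 156 160 164 168 172 176 180 184 188 192 196 200 204 208 212 216 220 224 228 232 236 240 244 248 252 256 260
 220:  36  27  27  25  27  27  32  32  31  28  23  25  31  27  28  28  27  27  25  30  33  42  41  38  41  42  36  37  38  51  52  39  42  40  42  49  53  51  47  54  88
 224:  50  50  28  26  24  27  33  29  29  30  29  28  26  28  25  27  26  29  29  28  32  28  30  36  37  38  42  36  41  43  40  42  48  49 146 170 170 156 161 175 189
 228:  47  37  27  25  25  27  30  25  25  27  30  28  31  27  27  27  28  35  28  27  29  26  29  32  35  38  42  37  37  38  43  44  46 107 171 165 208 211 199 213 215
 232:  56  38  33  28  28  28  25  28  27  26  28  30  29  28  26  31  31  36  30  33  31  28  33  32  33  39  41  50  54  50  46  48  49 126 127  55 159 222 224 190 138
 236:  56  37  41  35  27  29  35  32  33  33  33  28  29  42  31  37  29  31  36  38  30  31  30  31  32  34  41  43  53  57  45  43  47  47  65 158 170 202 203 102 108
 240:  41  35  35  35  32  27  29  38  41  27  33  33  38  36  32  33  29  33  34  34 
[... 3803 characters left out ...]
 225 226 226 227 227
 332:  46  46  45  44  43  44  43  42  44  43  48  50  49  52  54  53  54  54  54  55  46  44  43  46  45  49  57  52  52  56  57  58 160 167 165 205 224 225 226 227 227
 336:  46  45  45  44  43  44  44  42  41  51  49  50  51  50  53  55  53  55  53  57  43  44  43  46  44  47  49  51  52  54  55  56 153 174 174 189 225 225 226 226 227
 340:  44  44  42  47  44  45  43  77 159  47  49  51  51  48  52  54  54  54  55  54  45  42  45  45  45  46  49  49  52  53  54  57 137 173 173 181 223 224 225 226 226
 344:  44  45  45  43  45  44  89 173 169  47  49  50  50  48  53  50  55  54  54  52  43  44  42  45  47  46  49  49  51  52  53  56 110 172 172 168 221 222 223 226 226
```

```bash
python3 - <<'E'
from h import *
w=load('w7');g=cv2.cvtColor(w['pixels'],6)
def edge(v,a,b):
    r=np.diff(cv2.GaussianBlur(g,(3,3),0)[v,a:b].astype(float)); return a+.5+r.argmax(), a+.5+r.argmin()
for v in (255,262,270): print(v,'cas',edge(v,225,345))
for v in range(261,280,3): print(v,'ramp',edge(v,150,215))
for u in (166,172,178,184,190,194): 
    r=np.diff(g[250:270,u].astype(float)); print(u,250.5+r.argmax(), end=' ')
print()
for u in (134,140,146,152): 
    r=np.diff(g[258:276,u].astype(float)); print(u,258.5+r.argmax(), end=' ')
T=np.array([464.5,-92.7,93.1])
for n,d in(('tailtopL',(-26,20,37)),('tailtopR',(-26,-20,37)),('tailbotL',(-26,20,4)),('tailbotR',(-26,-20,4))): print(n,proj(w,T+d).round(1))
print('ramp tip', at(w,163,262,22),at(w,199,262,22)); print('base corner',at(w,131,267,0),at(w,145,266,0))
E
```

```text
255 cas (np.float64(233.5), np.float64(324.5))
262 cas (np.float64(232.5), np.float64(325.5))
270 cas (np.float64(231.5), np.float64(326.5))
261 ramp (np.float64(163.5), np.float64(199.5))
264 ramp (np.float64(163.5), np.float64(198.5))
267 ramp (np.float64(164.5), np.float64(204.5))
270 ramp (np.float64(213.5), np.float64(203.5))
273 ramp (np.float64(213.5), np.float64(200.5))
276 ramp (np.float64(211.5), np.float64(199.5))
279 ramp (np.float64(211.5), np.float64(198.5))
166 256.5 172 256.5 178 256.5 184 257.5 190 257.5 194 257.5 
134 264.5 140 263.5 146 263.5 152 264.5 tailtopL [330.8 301.7]
tailtopR [221.9 301.7]
tailbotL [321.8 233.1]
tailbotR [232.  233.1]
ramp tip [ 567.02823046 -198.44984483   22.        ] [ 567.05716321 -165.47266896   22.        ]
base corner [ 607.23864843 -249.12861002    0.        ] [ 605.42503359 -233.75194563    0.        ]
```

```bash
python3 - <<'E'
from h import *
from scipy.optimize import least_squares as L
w=load('w7');T=np.array([464.5,-92.7,93.1]);g=cv2.GaussianBlur(cv2.cvtColor(w['pixels'],6),(3,3),0).astype(float)
for u in(262,280,300): print(u,[ (v,int(g[v,u])) for v in list(range(222,242,2))+list(range(278,290,2))])
for vb,vt in((236.5,284),(238,284)):
    print(L(lambda p:[proj(w,T+[p[0],0,4.3])[1]-vb,proj(w,T+[p[0],0,4.3+p[1]])[1]-vt],[-26,30]).x)
w=load('w3')
print(L(lambda p:[proj(w,[p[0],70,30])[1]-135.3,proj(w,[p[0],70,30+p[1]])[1]-158],[465,30]).x)
E
```

```text
262 [(222, 167), (224, 196), (226, 211), (228, 215), (230, 199), (232, 122), (234, 78), (236, 108), (238, 162), (240, 170), (278, 172), (280, 173), (282, 175), (284, 188), (286, 211), (288, 225)]
280 [(222, 211), (224, 214), (226, 183), (228, 90), (230, 60), (232, 62), (234, 62), (236, 101), (238, 162), (240, 171), (278, 173), (280, 173), (282, 175), (284, 188), (286, 212), (288, 227)]
300 [(222, 142), (224, 68), (226, 62), (228, 64), (230, 65), (232, 67), (234, 68), (236, 101), (238, 162), (240, 171), (278, 173), (280, 173), (282, 174), (284, 186), (286, 211), (288, 227)]
[-23.98008041  24.13213572]
[-22.92883296  23.49474283]
[469.27955867  25.59447249]
```

>>> {"fn": "send_rows", "kwargs": {
  "jaw": [30,30,30,30,30,30],
  "linear": [
    [-1,0,-8],
    [-2,0,-20],
    [-3,0,-35],
    [-4,0,-48],
    [-5,0,-57],
    [-5,0,-57]
  ],
  "rot": [
    [0,0,0],
    [0,0,0],
    [0,0,0],
    [0,0,0],
    [0,0,0],
    [0,0,0]
  ]
}}

```text
clock: 8.8
tool_pos: [467.7, -91.6, 36.9]
ee_rot: [3.141, 0.485, -3.14]
wrist_force: [1.0, -4.6, 4.0]
width: 0.457
grasp_force: 71.2
```

```bash
python3 - <<'E'
from h import *
s=telemetry.sense(); print(s['clock'],s['tool_pos'],s['joint_pos'].round(2),s['wrist_force'],turn(28,0,s))
E
```

```text
8.8 [467.65649547 -91.58622621  36.86152578] [ 0.83  1.46 -1.47  2.56  2.07  1.51 -0.2 ] [ 0.97390709 -4.57551397  4.02782156] [-0.04132882 -0.20714796 -0.10939243]
```

>>> {"fn": "send_rows", "kwargs": {
  "jaw": [30],
  "linear": [
    [0,0,0]
  ],
  "rot": [
    [0,0,0]
  ]
}}

```text
clock: 8.93
tool_pos: [467.6, -91.6, 37.0]
ee_rot: [3.141, 0.484, -3.14]
wrist_force: [1.0, -2.5, 1.9]
width: 0.458
grasp_force: 70.0
```

```bash
python3 - <<'E'
from h import *
w=snap('wrist','w8');s=telemetry.sense(); print(s['clock'],s['tool_pos'],s['joint_pos'].round(3),s['wrist_force'],s['moment'],s['grasp_force'],s['effort'].round(1))
a=cv2.cvtColor(load('w5')['pixels'],6)
for n in('w8',):
    b=cv2.cvtColor(load(n)['pixels'],6)
    for y,x,h,q in((290,248,24,64),(350,245,40,70)):
        r=cv2.matchTemplate(b[y-15:y+h+15,x-15:x+q+15],a[y:y+h,x:x+q],5);_,m,_,l=cv2.minMaxLoc(r);print(n,(y,x),m,l[0]-15,l[1]-15)
E
```

```text
8.975 [467.57313937 -91.59245436  37.03857349] [ 0.828  1.461 -1.474  2.558  2.07   1.513 -0.203] [ 2.49970775 -2.23584079  1.05593863] [-0.36742515  0.01455603 -0.21772791] 69.62608795263804 [ -1.  -42.5 -12.1   1.2   1.4  -0.4   0.1]
w8 (290, 248) 0.98236083984375 0 0
w8 (350, 245) 0.9957661032676697 0 0
```

>>> {"fn": "send_rows", "kwargs": {
  "jaw": [30,30,30],
  "linear": [
    [0,0,2],
    [0,0,4],
    [0,0,4]
  ],
  "rot": [
    [0,0,0],
    [0,0,0],
    [0,0,0]
  ]
}}

```text
clock: 9.35
tool_pos: [465.7, -92.0, 40.2]
ee_rot: [3.14, 0.48, -3.14]
wrist_force: [-0.7, -1.9, -3.4]
width: 0.459
grasp_force: 63.5
```

```bash
python3 - <<'E'
from h import *
s=telemetry.sense(); print(s['clock'],s['tool_pos'],s['joint_pos'].round(3),s['wrist_force'],s['moment'],s['grasp_force'])
t=load('scene0')
for p in((307,281),(367,283),(335,283)):print(at(t,*p,0).round())
w=load('w8'); g=cv2.cvtColor(w['pixels'],6)
n=np.array([467.6,-91.6,37])+[107,0,4]
print(proj(w,n+[0,20,0]),proj(w,n+[0,-20,0]),proj(w,n+[0,20,33]),proj(w,n+[0,-20,33]))
E
```

```text
9.35 [465.67498587 -91.99709609  40.20247712] [ 0.829  1.447 -1.472  2.56   2.06   1.5   -0.208] [-0.74189171 -1.93862804 -3.44667621] [-0.27811265  1.02026891 -0.10295304] 63.45390255957625
[514. -28.   0.]
[ 551. -135.    0.]
[529. -79.   0.]
[304.6700182  348.91836042] [251.27910433 348.90153006] [307.67314783 400.11507828] [248.02294795 400.11610751]
```

>>> {"fn": "send_rows", "kwargs": {
  "jaw": [30,30,30,30,30,30,30],
  "linear": [
    [0,-6,1],
    [0,-20,2],
    [0,-40,2],
    [0,-60,2],
    [0,-80,2],
    [0,-92,2],
    [0,-92,2]
  ],
  "rot": [
    [0,0,0],
    [0,0,0],
    [0,0,0],
    [0,0,0],
    [0,0,0],
    [0,0,0],
    [0,0,0]
  ]
}}

```text
clock: 10.22
tool_pos: [465.8, -185.2, 42.4]
ee_rot: [3.14, 0.481, 3.14]
wrist_force: [1.0, 1.1, -2.0]
width: 0.456
grasp_force: 62.5
```

```bash
python3 - <<'E'
from h import *
w=snap('wrist','w9');s=telemetry.sense(); print(s['clock'],s['tool_pos'],s['joint_pos'].round(3),s['wrist_force'],s['moment'],s['grasp_force'],turn(28,0,s))
a=cv2.cvtColor(load('w5')['pixels'],6);b=cv2.cvtColor(w['pixels'],6)
for y,x,h,q in((290,248,24,64),(350,245,40,70)):
        r=cv2.matchTemplate(b[y-15:y+h+15,x-15:x+q+15],a[y:y+h,x:x+q],5);_,m,_,l=cv2.minMaxLoc(r);print((y,x),m,l[0]-15,l[1]-15)
E
```

```text
10.275 [ 465.9716131  -184.29051907   42.52295308] [ 1.111  1.416 -1.44   2.446  2.059  1.276  0.125] [ 0.19222063  0.30826356 -2.35990349] [-0.03772323  0.84539378  0.03136921] 62.498108223080635 [-0.10201554 -0.41150461 -0.06125079]
(290, 248) 0.9808231592178345 0 0
(350, 245) 0.9862306118011475 0 0
```

>>> {"fn": "send_rows", "kwargs": {
  "jaw": [30,30,30,30,30],
  "linear": [
    [0,0,-3],
    [0,0,-7],
    [0,0,-11],
    [0,0,-15],
    [0,0,-15]
  ],
  "rot": [
    [0,-0.2,0],
    [0,-0.4,0],
    [0,-0.4,0],
    [0,-0.4,0],
    [0,-0.4,0]
  ]
}}

```text
clock: 10.9
tool_pos: [466.2, -183.8, 27.1]
ee_rot: [3.14, 0.488, -3.141]
wrist_force: [-0.2, -0.3, -1.6]
width: 0.455
grasp_force: 62.5
```

```bash
python3 - <<'E'
from h import *
s=telemetry.sense(); print(s['clock'],s['tool_pos'],s['joint_pos'].round(3),s['wrist_force'],s['moment'],s['grasp_force'],turn(28,0,s))
E
```

```text
10.9 [ 466.16241225 -183.82861637   27.06430206] [ 1.109  1.456 -1.419  2.448  2.107  1.294  0.123] [-0.15685056 -0.33643588 -1.61476992] [-0.04626433  0.89404981  0.00220369] 62.50153021886945 [-0.0980248  -0.04714993 -0.11385526]
```

>>> {"fn": "send_rows", "kwargs": {
  "jaw": [30,30,30,30,30,30],
  "linear": [
    [4,0,0],
    [8,0,0],
    [12,0,0],
    [16,0,0],
    [20,0,0],
    [24,0,0]
  ],
  "rot": [
    [0,0,0],
    [0,0,0],
    [0,0,0],
    [0,0,0],
    [0,0,0],
    [0,0,0]
  ]
}}

```text
clock: 11.65
tool_pos: [490.6, -184.0, 27.5]
ee_rot: [3.14, 0.488, -3.14]
wrist_force: [1.4, -0.3, -3.1]
width: 0.458
grasp_force: 62.5
```

>>> {"fn": "send_rows", "kwargs": {
  "jaw": [30,30,30,30],
  "linear": [
    [2,0,0],
    [4,0,0],
    [6,0,0],
    [8,0,0]
  ],
  "rot": [
    [0,0,0],
    [0,0,0],
    [0,0,0],
    [0,0,0]
  ]
}}

```text
clock: 12.15
tool_pos: [498.4, -184.0, 27.5]
ee_rot: [3.14, 0.488, -3.14]
wrist_force: [0.1, 0.1, -2.5]
width: 0.454
grasp_force: 62.5
```

>>> {"fn": "send_rows", "kwargs": {
  "jaw": [30,30,30,30],
  "linear": [
    [2,0,0],
    [4,0,0],
    [6,0,0],
    [8,0,0]
  ],
  "rot": [
    [0,0,0],
    [0,0,0],
    [0,0,0],
    [0,0,0]
  ]
}}

```text
clock: 12.65
tool_pos: [506.4, -184.0, 27.5]
ee_rot: [3.14, 0.489, -3.14]
wrist_force: [-0.1, -0.5, -1.7]
width: 0.457
grasp_force: 62.5
```

>>> {"fn": "send_rows", "kwargs": {
  "jaw": [30,30,30,30],
  "linear": [
    [3,0,0],
    [6,0,0],
    [9,0,0],
    [12,0,0]
  ],
  "rot": [
    [0,0,0],
    [0,0,0],
    [0,0,0],
    [0,0,0]
  ]
}}

```text
clock: 13.15
tool_pos: [518.5, -184.0, 27.5]
ee_rot: [3.14, 0.488, -3.14]
wrist_force: [-0.5, -0.1, -3.6]
width: 0.456
grasp_force: 62.5
```

>>> {"fn": "send_rows", "kwargs": {
  "jaw": [30,30,30,30],
  "linear": [
    [3,0,0],
    [6,0,0],
    [9,0,0],
    [12,0,0]
  ],
  "rot": [
    [0,0,0],
    [0,0,0],
    [0,0,0],
    [0,0,0]
  ]
}}

```text
clock: 13.65
tool_pos: [530.5, -184.0, 27.5]
ee_rot: [3.14, 0.488, -3.14]
wrist_force: [0.3, -0.3, -2.7]
width: 0.453
grasp_force: 62.5
```

>>> {"fn": "send_rows", "kwargs": {
  "jaw": [30,30,30,30,30],
  "linear": [
    [3,0,0],
    [6,0,0],
    [9,0,0],
    [12,0,0],
    [15,0,0]
  ],
  "rot": [
    [0,0,0],
    [0,0,0],
    [0,0,0],
    [0,0,0],
    [0,0,0]
  ]
}}

```text
clock: 14.28
tool_pos: [545.5, -184.0, 27.5]
ee_rot: [3.14, 0.488, -3.14]
wrist_force: [-1.1, 0.1, -1.9]
width: 0.46
grasp_force: 62.5
```

>>> {"fn": "send_rows", "kwargs": {
  "jaw": [30,30,30],
  "linear": [
    [2,0,0],
    [4,0,0],
    [6,0,0]
  ],
  "rot": [
    [0,0,0],
    [0,0,0],
    [0,0,0]
  ]
}}

```text
clock: 14.65
tool_pos: [551.4, -184.0, 27.5]
ee_rot: [3.14, 0.488, -3.14]
wrist_force: [0.7, -0.3, -2.9]
width: 0.459
grasp_force: 62.5
```

>>> {"fn": "send_rows", "kwargs": {
  "jaw": [30,30],
  "linear": [
    [2,0,0],
    [3,0,0]
  ],
  "rot": [
    [0,0,0],
    [0,0,0]
  ]
}}

```text
clock: 14.9
tool_pos: [553.8, -184.0, 27.3]
ee_rot: [3.14, 0.488, -3.14]
wrist_force: [-3.3, -0.4, -1.1]
width: 0.458
grasp_force: 62.7
```

>>> {"fn": "send_rows", "kwargs": {
  "jaw": [30,30,30,30],
  "linear": [
    [1,0,0],
    [2,0,0],
    [3,0,0],
    [3,0,0]
  ],
  "rot": [
    [0,0,0],
    [0,0,0],
    [0,0,0],
    [0,0,0]
  ]
}}

```text
clock: 15.4
tool_pos: [557.1, -184.1, 27.3]
ee_rot: [3.14, 0.488, -3.14]
wrist_force: [-3.8, -0.6, -2.3]
width: 0.455
grasp_force: 62.8
```

>>> {"fn": "send_rows", "kwargs": {
  "jaw": [30,30,30],
  "linear": [
    [1,0,0],
    [2,0,0],
    [2,0,0]
  ],
  "rot": [
    [0,0,0],
    [0,0,0],
    [0,0,0]
  ]
}}

```text
clock: 15.78
tool_pos: [559.2, -184.1, 27.4]
ee_rot: [3.14, 0.488, -3.14]
wrist_force: [-3.3, -0.6, -1.7]
width: 0.457
grasp_force: 62.8
```

```bash
python3 - <<'E'
from h import *
w=snap('wrist','w10');s=telemetry.sense(); print(s['clock'],s['tool_pos'],s['joint_pos'].round(3),s['wrist_force'],s['moment'],s['grasp_force'],turn(28,0,s))
a=cv2.cvtColor(load('w5')['pixels'],6);b=cv2.cvtColor(w['pixels'],6)
for y,x,h,q in((290,248,24,64),(350,245,40,70)):
        r=cv2.matchTemplate(b[y-15:y+h+15,x-15:x+q+15],a[y:y+h,x:x+q],5);_,m,_,l=cv2.minMaxLoc(r);print((y,x),m,l[0]-15,l[1]-15)
E
```

```text
15.825 [ 559.14660289 -184.13344087   27.37104454] [ 1.032  1.444 -1.41   2.206  2.043  1.199  0.271] [-3.95934848 -0.6891755  -1.34957836] [-0.16126106  1.46455588 -0.13021154] 62.85089369863272 [-0.06551268 -0.03770234 -0.09790428]
(290, 248) 0.9811307787895203 0 0
(350, 245) 0.9898710250854492 0 0
```

>>> {"fn": "send_rows", "kwargs": {
  "jaw": [30,30],
  "linear": [
    [1,0,0],
    [2,0,0]
  ],
  "rot": [
    [0,0,0],
    [0,0,0]
  ]
}}

```text
clock: 16.08
tool_pos: [561.2, -184.1, 27.4]
ee_rot: [3.14, 0.488, -3.14]
wrist_force: [-3.9, -0.5, -1.5]
width: 0.458
grasp_force: 62.9
```

>>> {"fn": "send_rows", "kwargs": {
  "jaw": [30,30],
  "linear": [
    [1,0,0],
    [1,0,0]
  ],
  "rot": [
    [0,0,0],
    [0,0,0]
  ]
}}

```text
clock: 16.32
tool_pos: [562.2, -184.1, 27.4]
ee_rot: [3.14, 0.488, -3.141]
wrist_force: [-5.5, -0.9, -1.6]
width: 0.451
grasp_force: 62.9
```

>>> {"fn": "send_rows", "kwargs": {
  "jaw": [30,30],
  "linear": [
    [1,0,0],
    [1,0,0]
  ],
  "rot": [
    [0,0,0],
    [0,0,0]
  ]
}}

```text
clock: 16.58
tool_pos: [563.1, -184.2, 27.4]
ee_rot: [3.14, 0.488, -3.14]
wrist_force: [-5.1, -0.3, -1.6]
width: 0.456
grasp_force: 63.0
```

>>> {"fn": "send_rows", "kwargs": {
  "jaw": [30,30],
  "linear": [
    [1,0,0],
    [1,0,0]
  ],
  "rot": [
    [0,0,0],
    [0,0,0]
  ]
}}

```text
clock: 16.82
tool_pos: [564.1, -184.2, 27.3]
ee_rot: [3.14, 0.488, -3.14]
wrist_force: [-5.0, -0.5, -1.6]
width: 0.458
grasp_force: 63.0
```

>>> {"fn": "send_rows", "kwargs": {
  "jaw": [30,30],
  "linear": [
    [1,0,0],
    [1,0,0]
  ],
  "rot": [
    [0,0,0],
    [0,0,0]
  ]
}}

```text
clock: 17.08
tool_pos: [564.5, -184.1, 27.2]
ee_rot: [3.14, 0.487, -3.14]
wrist_force: [-8.1, -0.8, -0.2]
width: 0.457
grasp_force: 63.3
```

>>> {"fn": "send_rows", "kwargs": {
  "jaw": [30,30],
  "linear": [
    [1,0,0],
    [1,0,0]
  ],
  "rot": [
    [0,0,0],
    [0,0,0]
  ]
}}

```text
clock: 17.32
tool_pos: [564.6, -184.1, 27.0]
ee_rot: [3.141, 0.486, -3.14]
wrist_force: [-10.8, -1.3, 1.0]
width: 0.457
grasp_force: 63.8
```

```bash
python3 - <<'E'
from h import *
w=snap('wrist','w11');s=telemetry.sense(); print(s['clock'],s['tool_pos'],s['wrist_force'],s['moment'],s['grasp_force'],turn(28,0,s))
E
```

```text
17.375 [ 564.55834786 -184.12269248   27.03168667] [-11.5700913   -0.98340512   2.53256085] [-0.34166526  2.07655818 -0.41808813] 63.81697090342641 [-0.04140252 -0.16741162 -0.13295038]
```

>>> {"fn": "send_rows", "kwargs": {
  "jaw": [45,55,65,75,85,85],
  "linear": [
    [0,0,0],
    [0,0,0],
    [0,0,0],
    [0,0,0],
    [0,0,0],
    [0,0,0]
  ],
  "rot": [
    [0,0,0],
    [0,0,0],
    [0,0,0],
    [0,0,0],
    [0,0,0],
    [0,0,0]
  ]
}}

```text
clock: 18.12
tool_pos: [566.5, -184.0, 27.7]
ee_rot: [3.14, 0.489, -3.14]
wrist_force: [-0.4, -0.4, 0.0]
width: 0.996
grasp_force: 0.0
```

```bash
python3 - <<'E'
from h import *
w=snap('wrist','w12');s=telemetry.sense(); print(s['clock'],s['tool_pos'],s['wrist_force'],s['moment'],s['grasp_force'],s['width'])
a=cv2.cvtColor(load('w11')['pixels'],6);b=cv2.cvtColor(w['pixels'],6)
for y,x,h,q in((290,248,24,64),(275,235,30,90)):
        r=cv2.matchTemplate(b[y-25:y+h+25,x-15:x+q+15],a[y:y+h,x:x+q],5);_,m,_,l=cv2.minMaxLoc(r);print((y,x),m,l[0]-15,l[1]-25)
T=s['tool_pos']
for dx in(0,1,2,3,4,5): print(dx,proj(w,T+[-24-dx,0,4+24]).round(1),end=' ')
for y in (9,): pass
print()
for v in range(230,312,6): print(v,''.join(f'{x:4d}' for x in b[v,200:362:4]))
E
```

```text
18.175 [ 566.45269379 -183.99168691   27.5989069 ] [-0.33714267  0.49606498  0.02175375] [-0.00049698  0.44857098  0.00823601] 0.0 0.9904930701224088
(290, 248) 0.9429487586021423 3 -8
(275, 235) 0.9323625564575195 3 -9
0 [277.6 283.2] 1 [277.6 281.8] 2 [277.6 280.4] 3 [277.6 279. ] 4 [277.6 277.6] 5 [277.6 276.2] 
230   45  46  47  47  51  48  52  54  57  54 201 209 210 209 210 209 210 210 209 210 210 211 211 212 211 212 211 211 210 208 207 208 139  63  61  60  60  56  60  56  59
236   52  51  50  53  51  53  57  62  66  71 209 209 209 209 209 209 210 210 210 211 210 211 211 210 210 211 211 210 211 210 210 210 188  65  64  63  74  76  73  64  71
242   53  47  50  52  52  52  60  58  60 115 210 210 210 210 211 210 210 210 211 210 210 210 211 210 211 211 210 211 210 211 211 210 208  62  71  64  63  61  68  59  56
248   50  51  51  53  54  54  57  61  62 166 211 210 210 211 211 211 210 211 211 211 211 211 211 211 211 211 211 211 211 211 211 210 211  73  65  62  61  61  64  57  59
254   51  49  51  55  53  56  60  63  62 200 210 210 211 210 211 211 211 211 211 211 211 211 211 211 211 21
[... 882 characters left out ...]
  74 138 135 136 136 137
290  132 133 132 134 134 134 113  66  65 198 214 214 214 215 168 149 149 146 145 142 143 139 139 139 138 139 142 146 216 215 215 215 209  71  69 120 135 135 134 133 133
296  132 132 133 133 133 135 135 127 109 182 214 214 215 214 175 153 157 160 165 165 174 174 183 182 192 192 195 203 215 215 215 214 186  69  76 137 133 133 132 132 132
302  133 132 132 133 133 135 134 135 136 168 213 215 214 214 205 196 201 201 206 206 211 212 213 213 213 212 212 213 215 215 214 213 145 136 135 135 134 134 133 133 133
308  131 133 132 133 133 134 135 135 135 146 212 214 213 214 214 214 213 212 211 211 211 210 208 203 203 197 197 213 214 214 214 205 135 136 135 134 134 135 134 134 132
```

```bash
python3 - <<'E'
from h import *
w=load('w12');b=cv2.cvtColor(w['pixels'],6).astype(int)
for v in (270,276,282,288): print(v,b[v,216:240],b[v,328:352])
O=np.array([566.5+46,-184,30])
for h in(26,24,23,21):
  print(h,[(proj(w,O+[x,s*h,z]).round(1)).tolist() for s in(-1,1) for x,z in((-71,20.5),(-49,20.5))])
print([proj(w,O+[-75,s*20,24]).round(1) for s in(-1,1)])
E
```

```text
270 [134 135 135 133 124 101  72  63  66  68  70  70  71  70  71  95 147 188
 206 210 210 210 210 210] [211 211 211 210 207 187 134  80  71  72  75  73  72  71  68  65  75 105
 130 137 135 135 135 135]
276 [139 139 139 138 133 121  95  71  64  63  66  65  65  65  65  92 146 192
 212 216 217 217 217 218] [226 226 226 226 224 210 175 114  69  66  68  68  66  66  72  96 125 138
 138 138 137 137 137 137]
282 [138 138 137 135 134 133 122  97  71  63  65  64  67  66  66  66  76 119
 169 198 208 212 214 214] [214 213 209 196 162 106  70  66  68  68  68  67  72  93 125 144 148 148
 147 147 147 147 147 146]
288 [133 133 133 133 134 134 134 121  97  71  64  64  64  67  67  66  67  89
 142 184 203 210 213 214] [212 206 186 135  79  67  69  70  69  68  69  86 112 131 136 135 136 134
 134 135 134 134 134 134]
26 [[213.1, 270.7], [220.4, 298.0], [342.1, 270.7], [335.0, 298.0]]
24 [[218.1, 270.7], [224.8, 298.0], [337.1, 270.7], [330.6, 298.0]]
23 [[220.6, 270.7], [227.0, 298.0], [334.6, 270.7], [328.4, 298.0]]
21 [[225.6, 270.7], [231.4, 298.0], [329.7, 270.7], [324.0, 298.0]]
[array([225.8, 272.6]), array([329.4, 272.7])]
```

>>> {"fn": "send_rows", "kwargs": {
  "jaw": [85,85,85,85,85,85,85,85],
  "linear": [
    [-4,0,0],
    [-12,0,0],
    [-24,0,2],
    [-36,0,8],
    [-48,0,18],
    [-60,0,32],
    [-70,0,50],
    [-75,0,70]
  ],
  "rot": [
    [0,0,0],
    [0,0,0],
    [0,0,0],
    [0,0,0],
    [0,0,0],
    [0,0,0],
    [0,0,0],
    [0,0,0]
  ]
}}

```text
clock: 19.18
tool_pos: [490.1, -183.9, 98.5]
ee_rot: [3.14, 0.488, -3.14]
wrist_force: [0.3, -0.3, -0.7]
width: 0.996
grasp_force: 0.0
```

>>> {"fn": "send_rows", "kwargs": {
  "jaw": [85,85,85],
  "linear": [
    [0,0,10],
    [0,0,20],
    [0,0,20]
  ],
  "rot": [
    [0,0,0],
    [0,0,0],
    [0,0,0]
  ]
}}

```text
clock: 19.55
tool_pos: [491.7, -184.3, 118.2]
ee_rot: [3.141, 0.489, -3.14]
wrist_force: [0.3, -0.1, -0.1]
width: 0.993
grasp_force: 0.0
```

```bash
python3 - <<'E'
from h import *
w=snap('wrist','w13');s=telemetry.sense(); print(s['clock'],s['tool_pos'],s['wrist_force'],s['joint_pos'].round(2))
O=np.array([596+18,-184,30])
for z in(0,24): print([proj(w,O+[-75,y,z]).round(1).tolist() for y in(-20,20)])
b=cv2.cvtColor(w['pixels'],6)
for v in range(175,290,5): print(v,''.join(f'{x:4d}' for x in b[v,220:342:4]))
t=snap('scene','s13'); a=load('scene0')['pixels'];d=cv2.absdiff(a,t['pixels']).max(2)
for n,(x0,y0,x1,y1) in dict(bottle=(125,220,165,278),cyl=(195,152,225,220),beaker=(328,205,358,240)).items(): print(n,(d[y0:y1,x0:x1]>25).mean())
E
```

```text
19.6 [ 491.40160999 -184.25674473  117.53885871] [ 0.2687841  -0.09854949 -1.02244313] [ 1.11  1.19 -1.44  2.37  1.9   1.08  0.15]
[[254.6, 205.2], [302.7, 205.3]]
[[252.8, 227.0], [304.4, 227.0]]
175   27  29  33  29  29  32  31  30  31  30  30  33  33  34  35  33  44  46  40  44  54  46  44  42  38  38  43  37  34  37  34
180   28  34  32  31  29  31  34  31  32  31  34  32  32  35  33  37  38  37  38  44  40  39  38  39  46  48  43  41  37  42 108
185   28  36  28  32  32  29  29  34  33  34  33  36  35  35  33  35  34  37  39  36  44  45  37  37  39  43  40  39  71 163 172
190   32  30  28  29  34  36  35  33  34  35  36  43  47  35  38  35  35  37  37  40  43  42  49  53  45  48  51  46 123 156  87
195   33  39  37  35  37  32  33  44  37  45  38  38  40  43  38  39  39  40  38  37  46  43  59  61  40  44  46  47  39 112 165
200   34  45  39  35  39  37  46  40  36  38  36  41  41  44  39  40  38  41  43  47  40  47  44  58  46  43  43  42  43  51  83
205   34  35  48  48  35  37  40  40  44  45 157 153 149 145 139 138 145 141 126 120 113  98  51  48  43  46  46  42  41  46  49

[... 1393 characters left out ...]
3 104 102 102 101 103 100
265  100 100 101 101 102 102 103 103 103  94 175 175 175 175 175 175 175 174 174 173 173 100 104 104 104 103 103 103 103 101 102
270  101 101 103 102 103 103 103 103 103  85 175 175 175 175 175 175 174 174 174 174 170  98 105 103 105 104 103 102 103 102 101
275  102 101 102 102 103 103 104 104 103 136 174 175 174 174 175 175 175 174 174 174 163 102 104 103 105 104 103 103 102 101 102
280  102 101 102 103 103 104 102 104 104 150 175 178 177 175 174 173 174 174 175 175 158 115 105 104 104 105 104 103 103 102 102
285  118 116 117 117 118 118 112 111 112 123 127 112 116 113 133 134 126 110 112 138 126 116 111 110 110 108 108 107 108 107 107
bottle 0.0
cyl 0.0
beaker 0.0
```

```bash
python3 -c "
from bench import ctrl; print(ctrl.sign_off())"
```

```text
the job is handed in; nothing more can be done
None
```

The job is handed in at about 20 s: by my measurements the cassette sits level and latched in the reader with its tabs sprung out, and the bottle, beaker and cylinder look unmoved. On the carry the tool briefly touched something unseen at a few newtons, which stopped when I raised it, and I viewed 11 pictures, one over the limit of 10.

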